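# Tension the grinder's drive belt and lock the setting

## Robot

A 6-joint arm with a two-finger parallel gripper is mounted at the origin on the work surface. World frame = base frame: x ahead of the robot, y to its left, z up, the work surface at z = 0. Lengths are in m, angles in rad, forces in N, time in s.
With the tool pointing down it reaches from about 0.275 to 0.85 m from the base axis. Payload 5.2 kg.
Tool frame: the origin (TCP) lies on the centre line of the jaws, within the pads' length; the fingertips stand 14 mm ahead of it and the grasp point (between the pads) lies 5 mm behind it; z points along the fingers, y is the direction in which the jaws open and shut (so a half turn about z gives the same grasp; the last joint's range is limited). The gripper opens to 85 mm and grips with 20 to 120 N. Pads are 22 mm wide; open, the fingers measure 114 mm over their backs; the gripper's body (76 mm by 85 mm) begins 54 mm behind the grasp point. The pads swing forward as they close: fully open they stand 13 mm farther back than shut.
Start: joints at [0.916, 0.259, 1.535, -0, 1.348, -0.203], TCP at [0.24, 0.495, 0.245] pointing down, gripper open.
Joint ranges: [-3.14, 3.14], [-0.91, 2.08], [0.19, 2.58], [-1.22, 4.36], [0.22, 2.71], [-3.12, 3.12]. Speed limits (rad/s): [2.57, 2.57, 3.14, 3.14, 3.14, 3.14].

## Interface

Orientations are given as a rotation vector (axis times angle).
In Python, from cell import arm, camera gives the robot as it stands.
- The arm moves only by the tool servo_tool, never from a script. Its argument "increments" is one flat list of numbers, 7 for each row, row after row: the turn, a rotation vector about the tool's x, y, z in rad, then the shift along the tool's x, y, z in m, then the opening, from 0 (shut) to 1 (fully open). A call has 1 to 5 rows; each row shifts and turns the pose as measured when the row begins, along the tool's axes as they then stand; what a row does not reach is not made up. A row lasts 1/12 s, in which the tool goes at most 41.7 mm and 7.16 degrees, less where a joint would pass 70% of its speed; a pose out of reach is approached as far as the arm can. A call with a gripper value outside its range is refused whole. The fingers move at their own pace and stop on an object; the grip force is fixed at half the most. Time passes only in rows, so rows that do not move let the fingers close. It gives the time, the measured TCP pose, the force and the opening at its end, in the units of the state.
- arm.sense(): the state, without advancing time (a new reading comes with each control period).
- camera(name): name is "scene" or "top"; returns a dict with "image" (384x512x3 uint8, blue, green, red), "camera_matrix" (3x3 intrinsics, pixels), "rvec" (rotation vector, rad) and "tvec" (3), from world to camera coordinates, as OpenCV has them. Camera axes: x right, y down, z forward; pixel columns grow to the right and rows downward; lengths in m; the calibration is good to about 2 mm. A picture is of the moment at which its call begins. There is no depth.
- arm.finish_job(): hands the job in, once; it reports no verdict.
The state is a dict: "clock": time; "joint_pos": joint angles; "joint_vel": joint speeds; "joint_torque": joint torques, N m; "tool_pos": TCP position; "tool_rot": TCP orientation; "contact_force": force on the tool from outside, world axes, zero at the start; "ft_torque": the same for the moment, N m; "gripper_width": finger opening in m.
Only numpy, scipy, OpenCV 4.12 (cv2) and the standard library are available. Lean on these libraries where they do the work, as an engineer would, in place of code of your own. Each camera call takes 0.05 s, during which the arm holds its last target.

## Task

The drive belt of the bench grinder has gone slack inside its guard: take the tension wheel by its crank grip and wind it clockwise until turning it takes a firm pull of about 16 N at the grip (with the belt slack it takes about 9 N), taking care not to overtighten it (never past 20 N). Then swing the lock-nut lever under the wheel clockwise, hard up to its stop, so that the setting holds. Let go, and leave the things lying about on the bench where they are.

Things in the scene. Friction and masses are not known exactly. Their poses are not given: they have to be found in the camera images.
- crank_grip (a point): Centre of the upright revolving grip on the tension wheel: a black cylinder 20 mm in diameter and 58 mm tall, this point half-way up it, 195 to 225 mm over the bench. It spins freely on its pin, 48 mm from the wheel's axis; the top of the rim lies 30 mm below this point. It goes round with the wheel and sinks 8 mm with each clockwise turn.
- wheel_hub (a point): Centre of the tension wheel at mid-height of its rim: a dark steel handwheel 114 mm in diameter, three spokes, axis vertical through this point. It sits on an upright jack screw in a steel bridge on the grinder's drive. Clockwise seen from above winds the screw down, 8 mm a turn, and tightens the belt; half a turn to two and a half turns are needed, differing each time. It stays where it is left.
- lock_grip (a point): Centre of the upright black grip of the lock-nut lever, a cylinder 16 mm in diameter and 50 mm tall, this point 26 mm above its lower end and 24 mm below its top, about 178 mm over the bench. The lever turns about the same vertical axis as the wheel, below it; its grip stands 120 mm from that axis, on the side away from the motor.
- lock_lever (a joint): Angle of the lock-nut lever (rad), growing clockwise seen from above: 0 to 0.22 at the start (loose), 1.04 hard up to its stop (locked). It turns against a drag of about 0.2 N m (under 2 N at its grip), has a rigid stop and stays where it is left.
- tension_screw: The jack screw with the wheel on it, in a stiff self-holding nut; origin at its ball foot, z up. Pull across the crank at its grip while turning: steady 9 N (0.42 N m) with the belt slack; once it is taut, 2 N more for each radian. Right at 16 N (0.75 N m); under 14 N is too slack, over 18 N too tight, over 21 N strains the bearings. Standing still it reads lower by a constant.
- motor_plate: The hinged steel plate carrying the green electric motor, with a tongue under the screw's tip; origin on the hinge pin, 228 mm from the wheel's axis. The screw presses the tongue down and tips the plate, by 3 degrees at most, away from the grinding spindle. The belt's slack, hidden in the green guard, differs each time and cannot be seen.
- spanner_mid (a point): Bystander, to be left alone: open-ended spanner, 200 mm long, lying near the lever. The point is its origin, half-way up it.
- grease_tin_mid (a point): Bystander, to be left alone: round steel tin, 68 mm across, 55 mm high, near the lever. The point is its origin, half-way up it.
- key_blank_mid (a point): Bystander, to be left alone: square steel key bar 90 x 16 x 14 mm, lying beside the frame on the robot's side. The point is its origin, half-way up it.
- forge_hammer_mid (a point): Bystander, to be left alone: forge hammer, 300 mm long. The point is its origin, half-way up it.
- knife_billet_mid (a point): Bystander, to be left alone: flat dark steel bar 200 x 36 x 10 mm. The point is its origin, half-way up it.
- wire_brush_mid (a point): Bystander, to be left alone: wire brush, 220 mm long. The point is its origin, half-way up it.

How it is judged:
By the outcome, as a careful person would: the job done as asked, in the order asked, and still so for the second after the job is handed in, with the robot touching nothing.
It also fails if it takes over 67 s, if anything falls off the work surface, if the arm or the gripper's body presses on something with over 40 N, if the wrist force passes 120 N, or if a joint passes its speed limit or range.

## Working session

There is one attempt and no reset: what is moved stays moved. The work goes in short steps, Python scripts to look and compute and a tool call to move; the robot and the scene stay as the last step left them, time stands still between calls to the robot, and variables do not carry over. Pictures are saved under pics/ and viewed, and the job is handed in when it is done.

Besides the shell and the picture viewer there is one more tool, called after "Emit:" as name(argument=value, ...) on one line, values as JSON. servo_tool: Moves the arm, as the interface text tells. Its arguments: {"type":"object","properties":{"increments":{"type":"array","items":{"type":"number"}}},"required":["increments"]}

```bash
mkdir -p pics; ls; cat > h.py <<'E'
import numpy as np, cv2
from cell import arm, camera
def ray(c,u,v):
    K=np.array(c["camera_matrix"]);R=cv2.Rodrigues(np.array(c["rvec"],float))[0];t=np.array(c["tvec"],float).ravel()
    d=R.T@np.linalg.inv(K)@np.array([u,v,1.]);o=-R.T@t
    return o,d/np.linalg.norm(d)
def onz(c,u,v,z):
    o,d=ray(c,u,v);return o+d*(z-o[2])/d[2]
def proj(c,p):
    return cv2.projectPoints(np.array([p],float),np.array(c["rvec"],float),np.array(c["tvec"],float),np.array(c["camera_matrix"],float),None)[0].ravel()
E
python3 - <<'E'
from h import *
import pickle
for n in("scene","top"):
    c=camera(n);cv2.imwrite(f"pics/{n}0.png",cv2.resize(c["image"],(800,600)));pickle.dump(c,open(n+"0.pkl","wb"))
    print(n,c["camera_matrix"],ray(c,256,192))
print(arm.sense())
E
```

```text
pics
scene [[484.92087401   0.         257.67256415]
 [  0.         484.92087401 197.18598953]
 [  0.           0.           1.        ]] (array([1.14788233, 0.11174928, 1.01525988]), array([-0.59139943, -0.0266119 , -0.80593953]))
top [[447.38357082   0.         259.40546855]
 [  0.         447.38357082 194.14344529]
 [  0.           0.           1.        ]] (array([0.42596815, 0.12022101, 1.18455749]), array([ 0.10625363, -0.02076166, -0.99412229]))
{'clock': 0.1, 'joint_pos': array([ 9.16218312e-01,  2.59302239e-01,  1.53595157e+00, -7.04671686e-06,
        1.34803579e+00, -2.02795374e-01]), 'joint_vel': array([ 0.00054549, -0.00046748, -0.00147579, -0.00052648,  0.00033099,
        0.00155334]), 'joint_torque': array([ 2.30390142e-03, -4.46967959e+01, -2.91249543e+01, -3.42628518e-04,
        6.26910129e-03, -2.87967828e-05]), 'tool_pos': array([0.23981157, 0.49446325, 0.24454939]), 'tool_rot': array([-7.03479423e-01, -3.06109832e+00,  2.42831408e-03]), 'contact_force': array([-0.12656589,  0.25472723, -0.43538794]), 'ft_torque': array([-0.00456728,  0.03410495, -0.03019532]), 'gripper_width': 0.08530016971622337}
```

```bash
sleep 0
```

```text
(no output)
```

View pics/scene0.png

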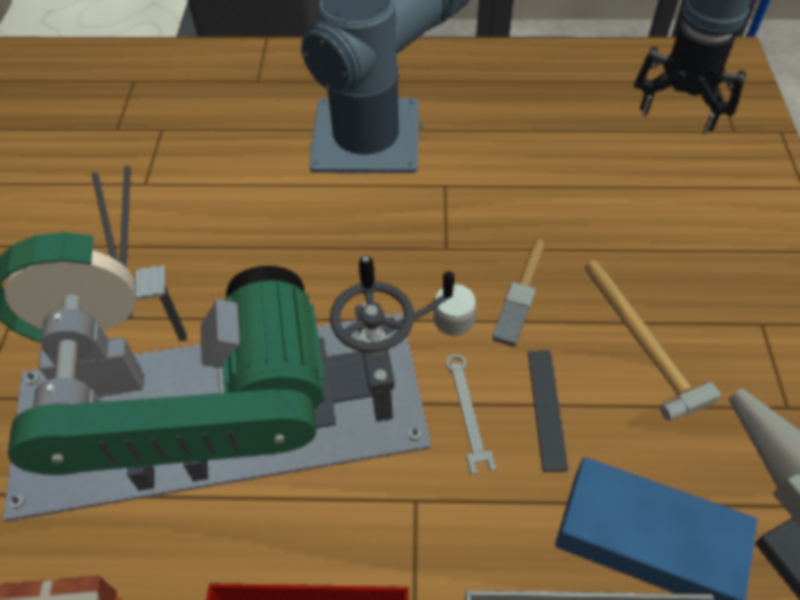

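View pics/top0.png

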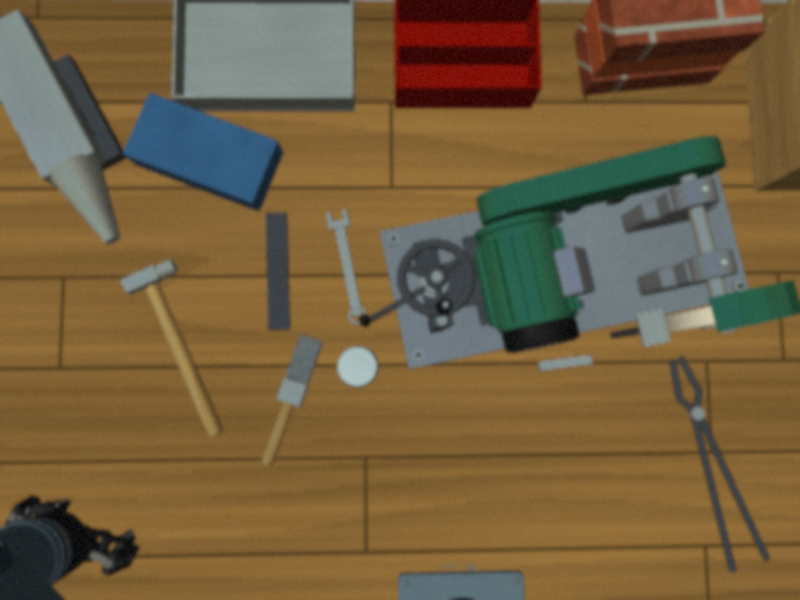

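```bash
python3 - <<'E'
from h import *
import pickle
s=pickle.load(open("scene0.pkl","rb"));t=pickle.load(open("top0.pkl","rb"))
a=cv2.resize(s["image"][150:270,200:320],(480,480),interpolation=cv2.INTER_CUBIC)   # x4
b=cv2.resize(t["image"][140:240,215:315],(480,480),interpolation=cv2.INTER_CUBIC) # x4.8
im=cv2.hconcat([a,b]);cv2.imwrite("pics/crop0a.png",a);cv2.imwrite("pics/crop0b.png",b)
E
```

```text
(no output)
```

View pics/crop0a.png

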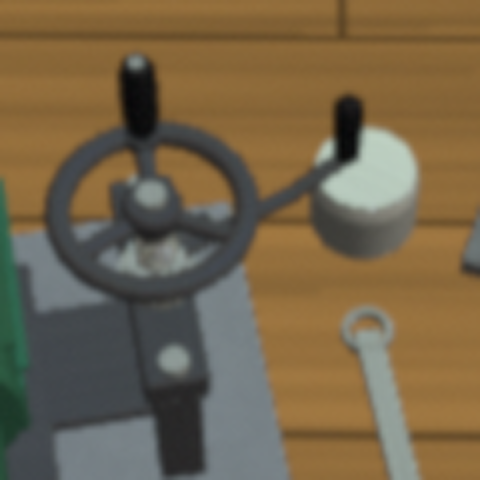

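View pics/crop0b.png

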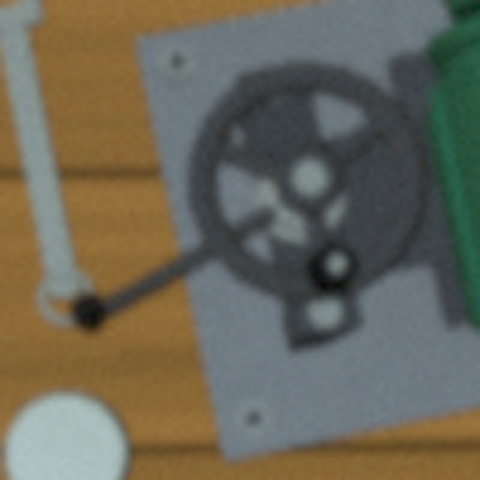

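```bash
cat >> h.py <<'E'
def tri(s,us,t,ut):
    o1,d1=ray(s,*us);o2,d2=ray(t,*ut)
    A=np.stack([d1,-d2],1);k=np.linalg.lstsq(A,o2-o1,rcond=None)[0]
    p=o1+k[0]*d1;q=o2+k[1]*d2
    return (p+q)/2,np.linalg.norm(p-q)
E
python3 - <<'E'
from h import *
import pickle
s=pickle.load(open("scene0.pkl","rb"));t=pickle.load(open("top0.pkl","rb"))
P={}
for n,a,b in(("crank",(234.4,173.7),(284.2,195.4)),("lock",(286.6,181.6),(233.6,204.7)),("hub",(237.4,201.6),(278.8,177.6))):
    P[n],e=tri(s,a,t,b);print(n,P[n].round(4),e)
h=P["hub"]
for n in("crank","lock"):
    d=P[n]-h;print(n,np.hypot(*d[:2]),np.degrees(np.arctan2(d[1],d[0])))
print(proj(s,h+[0,0,.03]))
E
```

```text
crank [0.5207 0.0394 0.2243] 0.0002759646924019253
lock [0.5051 0.15   0.1785] 2.873851794630962e-06
hub [0.5649 0.0468 0.1863] 0.0015947580035206917
crank 0.044820249310902484 -170.50582196407922
lock 0.11922386068202115 120.11319100837405
[237.09535615 193.15984409]
```

```bash
python3 - <<'E'
from h import *
import pickle
t=pickle.load(open("top0.pkl","rb"))
s=arm.sense();R=cv2.Rodrigues(s["tool_rot"])[0];print(R.round(3))
for z in(.1,.15,.2):print(z,onz(t,478/1.5625,280/1.5625,z).round(3),onz(t,505/1.5625,345/1.5625,z).round(3))
sc=pickle.load(open("scene0.pkl","rb"))
b=cv2.cvtColor(sc["image"],cv2.COLOR_BGR2HSV)
# rim centre fit in top: dark mask around wheel
T=t["image"][140:240,215:315]
g=T.max(axis=2);print(g[37,35:90:2])
E
```

```text
[[-0.9    0.437 -0.001]
 [ 0.437  0.9   -0.001]
 [ 0.    -0.002 -1.   ]]
0.1 [ 0.573 -0.025  0.1  ] [ 0.47  -0.065  0.1  ]
0.15 [ 0.566 -0.019  0.15 ] [ 0.468 -0.057  0.15 ]
0.2 [ 0.559 -0.012  0.2  ] [ 0.466 -0.048  0.2  ]
[121 122  92  73  63 102 130 130 122 107 104  80  77 120 145 142 125  76
  61  68  68  69  74  70  73  74  59  59]
```

```bash
cat >> h.py <<'E'
def plan(p,yaw_y_deg,show=True):
    """delta in tool axes from now to world p, and the turn about tool z so tool y points at yaw"""
    s=arm.sense();R=cv2.Rodrigues(s["tool_rot"])[0]
    d=R.T@(np.array(p)-s["tool_pos"])
    cur=np.degrees(np.arctan2(R[1,1],R[0,1]))
    e=(cur-yaw_y_deg+90)%180-90
    print("shift tool",d.round(4),"turn z",round(np.radians(e),3),"tilt",(R[:,2]).round(3),"pos",s["tool_pos"].round(4),"F",s["contact_force"].round(1),"w",round(s["gripper_width"],4),"t",round(s["clock"],2))
E
python3 - <<'E'
from h import *
import pickle
t=pickle.load(open("top0.pkl","rb"));sc=pickle.load(open("scene0.pkl","rb"))
print(tri(sc,(265/1.5625,269/1.5625),t,(541/1.5625,338/1.5625)))
plan([.521,.0395,.305],0)
E
```

```text
(array([ 0.47700294, -0.10783052,  0.17246069]), np.float64(0.004095804596883134))
shift tool [-0.4516 -0.2867 -0.0601] turn z 1.119 tilt [-0.001 -0.001 -1.   ] pos [0.2398 0.4945 0.2445] F [-0.1  0.3 -0.4] w 0.0853 t 0.1
```

Emit:
servo_tool(increments=[0, 0, 0, -0.03, -0.019, -0.005, 1, 0, 0, 0, -0.03, -0.019, -0.005, 1, 0, 0, 0, -0.03, -0.019, -0.005, 1, 0, 0, 0, -0.03, -0.019, -0.004, 1, 0, 0, 0, -0.03, -0.019, -0.004, 1])

```text
clock: 0.52
tool_pos: [0.331, 0.343, 0.2641]
tool_rot: [-0.683, -3.059, 0.008]
contact_force: [1.1, 0.2, 0.2]
gripper_width: 0.0853
```

Emit:
servo_tool(increments=[0, 0, 0, -0.03, -0.019, -0.004, 1, 0, 0, 0, -0.03, -0.019, -0.004, 1, 0, 0, 0, -0.03, -0.019, -0.004, 1, 0, 0, 0, -0.03, -0.019, -0.004, 1, 0, 0, 0, -0.03, -0.019, -0.004, 1])

```text
clock: 0.93
tool_pos: [0.428, 0.1852, 0.2835]
tool_rot: [-0.68, -3.058, 0.01]
contact_force: [0.6, 0.6, 0.7]
gripper_width: 0.0857
```

Emit:
servo_tool(increments=[0, 0, 0.12, -0.03, -0.019, -0.004, 1, 0, 0, 0.12, -0.03, -0.015, -0.004, 1, 0, 0, 0.12, -0.03, -0.01, -0.004, 1, 0, 0, 0.12, 0, 0, 0, 1, 0, 0, 0.12, 0, 0, 0, 1])

```text
clock: 1.35
tool_pos: [0.4867, 0.0878, 0.2947]
tool_rot: [-1.587, -2.704, 0.018]
contact_force: [-0.6, 0.7, -0.1]
gripper_width: 0.0856
```

Emit:
servo_tool(increments=[0, 0, 0.12, 0, 0, 0, 1, 0, 0, 0.12, 0, 0, 0, 1, 0, 0, 0.12, 0, 0, 0, 1, 0, 0, 0.12, 0, 0, 0, 1])

```text
clock: 1.68
tool_pos: [0.4867, 0.0852, 0.2927]
tool_rot: [-2.203, -2.23, 0.025]
contact_force: [0.6, -0.1, -1.1]
gripper_width: 0.0858
```

```bash
python3 -c "
from h import *
plan([.521,.0395,.305],0)"
```

```text
shift tool [-0.0462  0.0335 -0.0125] turn z 0.012 tilt [-0.016 -0.007 -1.   ] pos [0.4867 0.0852 0.2927] F [ 0.6 -0.1 -1.1] w 0.0858 t 1.68
```

Emit:
servo_tool(increments=[-0.016, 0.007, 0.01, -0.023, 0.017, -0.006, 1, 0, 0, 0, -0.023, 0.017, -0.006, 1, 0, 0, 0, 0, 0, 0, 1])

```text
clock: 1.93
tool_pos: [0.5204, 0.0393, 0.3033]
tool_rot: [-2.224, -2.215, 0.001]
contact_force: [0.3, -0.4, 0.0]
gripper_width: 0.0856
```

```bash
python3 - <<'E'
from h import *
plan([.521,.0395,.219],0)
c=camera("top");cv2.imwrite("pics/top1.png",cv2.resize(c["image"][110:250,190:330],(560,560),interpolation=cv2.INTER_CUBIC))
c=camera("scene");cv2.imwrite("pics/sc1.png",cv2.resize(c["image"][110:250,160:300],(560,560),interpolation=cv2.INTER_CUBIC))
E
```

```text
shift tool [0.0001 0.0008 0.0843] turn z -0.004 tilt [-0.003  0.002 -1.   ] pos [0.5204 0.0393 0.3033] F [ 0.3 -0.4  0. ] w 0.0856 t 1.93
```

View pics/sc1.png

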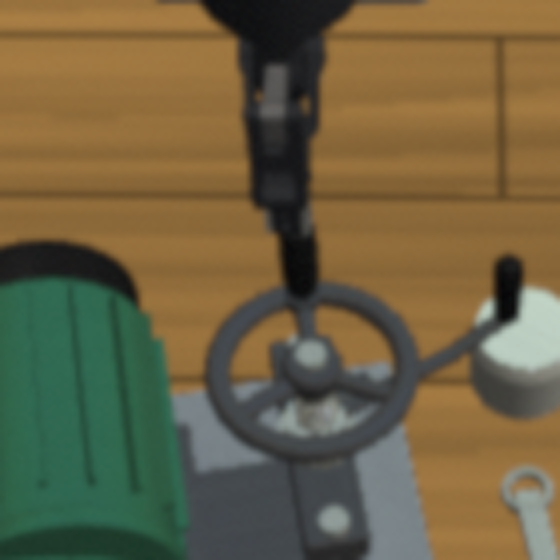

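The gripper stands just behind and above the crank grip, in line with it (grip at column 300 in the crop). I'll descend and close.

Emit:
servo_tool(increments=[0, 0, 0, 0, 0.001, 0.03, 1, 0, 0, 0, 0, 0, 0.03, 1, 0, 0, 0, 0, 0, 0.018, 1, 0, 0, 0, 0, 0, 0.006, 1])

```text
clock: 2.37
tool_pos: [0.518, 0.0446, 0.2175]
tool_rot: [-2.22, -2.217, -0.003]
contact_force: [-1.2, 0.4, 0.4]
gripper_width: 0.0854
```

Emit:
servo_tool(increments=[0, 0, 0, 0, 0, 0, 0, 0, 0, 0, 0, 0, 0, 0, 0, 0, 0, 0, 0, 0, 0, 0, 0, 0, 0, 0, 0, 0, 0, 0, 0, 0, 0, 0, 0])

```text
clock: 2.78
tool_pos: [0.5168, 0.0468, 0.2187]
tool_rot: [-2.216, -2.219, -0.003]
contact_force: [-0.2, -0.8, 0.3]
gripper_width: 0.0254
```

Emit:
servo_tool(increments=[0, 0, 0, 0, 0, 0, 0, 0, 0, 0, 0, 0, 0, 0, 0, 0, 0, 0, 0, 0, 0])

```text
clock: 3.03
tool_pos: [0.5183, 0.0468, 0.2194]
tool_rot: [-2.218, -2.22, -0.007]
contact_force: [2.1, 0.7, -3.9]
gripper_width: 0.0187
```

```bash
python3 - <<'E'
from h import *
plan([.521,.0395,.219],0)
E
```

```text
shift tool [-0.0073  0.0027  0.0004] turn z 0.001 tilt [ 0.001  0.005 -1.   ] pos [0.5183 0.0468 0.2194] F [ 2.1  0.7 -3.9] w 0.0187 t 3.03
```

Emit:
servo_tool(increments=[0, 0, 0, 0, 0, 0, 0.5, 0, 0, 0, 0, 0, 0, 0.5, 0, 0, 0, -0.004, 0.001, 0, 0.5, 0, 0, 0, -0.004, 0.001, 0, 0.4])

```text
clock: 3.37
tool_pos: [0.5205, 0.0388, 0.2209]
tool_rot: [-2.218, -2.222, -0.008]
contact_force: [-0.2, 0.3, -1.0]
gripper_width: 0.0344
```

```bash
python3 - <<'E'
from h import *
plan([.521,.0395,.219],0)
c=camera("scene");cv2.imwrite("pics/sc2.png",cv2.resize(c["image"][110:250,160:300],(560,560),interpolation=cv2.INTER_CUBIC))
E
```

```text
shift tool [0.0007 0.0005 0.0019] turn z 0.002 tilt [ 0.002  0.005 -1.   ] pos [0.5205 0.0388 0.2209] F [-0.2  0.3 -1. ] w 0.0344 t 3.37
```

View pics/sc2.png

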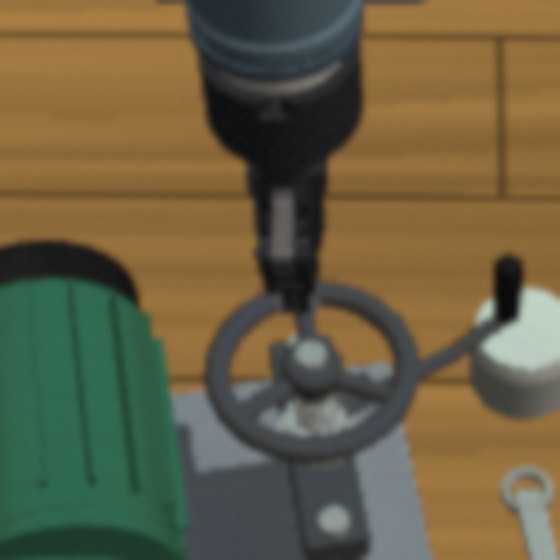

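The wheel has not moved and the grip lies between the fingers. I close again.

Emit:
servo_tool(increments=[0, 0, 0, 0, 0, 0.001, 0, 0, 0, 0, 0, 0, 0, 0, 0, 0, 0, 0, 0, 0, 0])

```text
clock: 3.67
tool_pos: [0.5187, 0.0374, 0.2202]
tool_rot: [-2.217, -2.218, -0.003]
contact_force: [2.7, 1.1, -1.4]
gripper_width: 0.0185
```

```bash
cat >> h.py <<'E'
HUB=np.array([.567,.0467])
def circ(hub=None,r=.048):
    hub=HUB if hub is None else np.array(hub)
    s=arm.sense();p=s["tool_pos"];d=p[:2]-hub;a=np.arctan2(d[1],d[0]);F=s["contact_force"]
    cw=np.array([np.sin(a),-np.cos(a)]);ra=d/np.hypot(*d)
    print("r",np.hypot(*d).round(4),"ang",np.degrees(a).round(1),"F tang(drag)",-(F[:2]@cw).round(2),"F rad",(F[:2]@ra).round(2),"Fz",F[2].round(1),"z",p[2].round(4),"Mz",s["ft_torque"].round(2))
E
python3 - <<'E'
from h import *
circ();plan([.521,.0395,.219],0)
E
```

```text
r 0.0492 ang -169.1 F tang(drag) -0.6 F rad -2.82 Fz -1.4 z 0.2202 Mz [ 0.12 -0.61  0.03]
shift tool [0.0021 0.0023 0.0012] turn z 0.0 tilt [-0.002  0.005 -1.   ] pos [0.5187 0.0374 0.2202] F [ 2.7  1.1 -1.4] w 0.0185 t 3.67
```

```bash
cat >> h.py <<'E'
def rows(step,n=5,hub=None,r=.048):
    hub=HUB if hub is None else np.array(hub)
    s=arm.sense();d=s["tool_pos"][:2]-hub;a=np.arctan2(d[1],d[0]);R=cv2.Rodrigues(s["tool_rot"])[0]
    cur=hub+r*np.array([np.cos(a),np.sin(a)])
    for i in range(n):
        a-=np.radians(step);q=hub+r*np.array([np.cos(a),np.sin(a)])
        dd=R.T@np.r_[q-cur,-.008*step/360];cur=q;print((dd*1000).round(1).tolist())
E
python3 - <<'E'
from h import *
rows(15)
E
```

```text
[12.5, -0.7, 0.4]
[12.3, 2.5, 0.4]
[11.2, 5.6, 0.4]
[9.4, 8.3, 0.4]
[6.9, 10.5, 0.3]
```

Emit:
servo_tool(increments=[0, 0, 0, 0.0125, -0.0007, 0.0004, 0, 0, 0, 0, 0.0123, 0.0025, 0.0004, 0, 0, 0, 0, 0.0112, 0.0056, 0.0004, 0])

```text
clock: 3.92
tool_pos: [0.5242, 0.0668, 0.2194]
tool_rot: [2.224, 2.217, -0.015]
contact_force: [-7.5, -5.9, 3.9]
gripper_width: 0.0183
```

```bash
python3 - <<'E'
from h import *
circ();plan([.521,.0395,.219],0);rows(15)
E
```

```text
r 0.0473 ang 154.8 F tang(drag) 8.53 F rad 4.33 Fz 3.9 z 0.2194 Mz [-0.87  0.98  0.  ]
shift tool [-0.0273 -0.0031  0.0006] turn z -0.003 tilt [-0.006 -0.008 -1.   ] pos [0.5242 0.0668 0.2194] F [-7.5 -5.9  3.9] w 0.0183 t 3.92
[10.6, 6.7, 0.2]
[8.5, 9.2, 0.2]
[5.8, 11.1, 0.2]
[2.7, 12.2, 0.2]
[-0.5, 12.5, 0.3]
```

Emit:
servo_tool(increments=[0, 0, 0, 0.0106, 0.0067, 0.0002, 0, 0, 0, 0, 0.009, 0.009, 0.0003, 0, 0, 0, 0, 0.007, 0.0105, 0.0003, 0, 0, 0, 0, 0.004, 0.012, 0.0003, 0, 0, 0, 0, 0.0015, 0.0125, 0.0003, 0])

```text
clock: 4.33
tool_pos: [0.5699, 0.0919, 0.2175]
tool_rot: [2.222, 2.212, -0.051]
contact_force: [-9.4, -7.5, 4.5]
gripper_width: 0.0183
```

```bash
python3 - <<'E'
from h import *
circ();plan([.521,.0395,.219],0);rows(13)
E
```

```text
r 0.0453 ang 86.3 F tang(drag) 8.87 F rad -8.09 Fz 4.5 z 0.2175 Mz [-0.78  1.01 -0.03]
shift tool [-0.0526 -0.0487  0.0008] turn z -0.005 tilt [-0.019 -0.027 -0.999] pos [0.5699 0.0919 0.2175] F [-9.4 -7.5  4.5] w 0.0183 t 4.33
[-1.9, 10.7, 0.1]
[-4.2, 10.0, 0.2]
[-6.4, 8.8, 0.3]
[-8.2, 7.1, 0.4]
[-9.6, 5.1, 0.5]
```

```bash
sed -i 's/HUB=.*/HUB=np.array([.567,.0445])/' h.py; python3 - <<'E'
from h import *
circ();rows(14)
E
```

```text
r 0.0475 ang 86.5 F tang(drag) 8.89 F rad -8.06 Fz 4.5 z 0.2175 Mz [-0.78  1.01 -0.03]
[-2.1, 11.5, 0.2]
[-4.8, 10.7, 0.2]
[-7.2, 9.2, 0.3]
[-9.2, 7.2, 0.4]
[-10.7, 4.7, 0.5]
```

Emit:
servo_tool(increments=[-0.008, 0.01, 0, -0.002, 0.012, 0.0002, 0, -0.006, 0.008, 0, -0.0045, 0.011, 0.0002, 0, -0.005, 0.007, 0, -0.007, 0.0095, 0.0003, 0, -0.005, 0.007, 0, -0.009, 0.0075, 0.0003, 0, -0.005, 0.006, 0, -0.0105, 0.005, 0.0003, 0])

```text
clock: 4.75
tool_pos: [0.6071, 0.0621, 0.2163]
tool_rot: [-2.21, -2.208, -0.004]
contact_force: [-4.8, 7.0, 3.7]
gripper_width: 0.0187
```

```bash
python3 - <<'E'
from h import *
circ();plan([.521,.0395,.219],0);rows(14)
E
```

```text
r 0.0438 ang 23.7 F tang(drag) 8.33 F rad -1.53 Fz 3.7 z 0.2163 Mz [ 1.13  0.41 -0.04]
shift tool [-0.0227 -0.0861 -0.0021] turn z -0.001 tilt [-0.011  0.014 -1.   ] pos [0.6071 0.0621 0.2163] F [-4.8  7.   3.7] w 0.0187 t 4.75
[-11.2, 3.4, 0.1]
[-11.7, 0.6, 0.1]
[-11.5, -2.3, 0.2]
[-10.6, -5.0, 0.2]
[-9.1, -7.4, 0.3]
```

Emit:
servo_tool(increments=[-0.005, -0.005, 0, -0.0115, 0.003, 0.0002, 0, -0.003, -0.004, 0, -0.012, 0.0005, 0.0002, 0, -0.002, -0.003, 0, -0.0115, -0.0025, 0.0002, 0, -0.002, -0.003, 0, -0.0105, -0.005, 0.0003, 0, -0.002, -0.003, 0, -0.009, -0.0075, 0.0003, 0])

```text
clock: 5.17
tool_pos: [0.6007, 0.0178, 0.2154]
tool_rot: [-2.218, -2.223, -0.035]
contact_force: [9.1, 4.6, -3.2]
gripper_width: 0.0186
```

```bash
sed -i 's/HUB=.*/HUB=np.array([.565,.0443])/' h.py; python3 - <<'E'
from h import *
circ();plan([.521,.0395,.219],0);rows(14)
E
```

```text
r 0.0445 ang -36.5 F tang(drag) 9.15 F rad 4.59 Fz -3.2 z 0.2154 Mz [ 0.56 -1.22 -0.04]
shift tool [ 0.0219 -0.0796 -0.0045] turn z 0.002 tilt [ 0.015  0.016 -1.   ] pos [0.6007 0.0178 0.2154] F [ 9.1  4.6 -3.2] w 0.0186 t 5.17
[-8.5, -8.1, 0.1]
[-6.3, -9.9, 0.1]
[-3.7, -11.1, 0.1]
[-0.9, -11.7, 0.1]
[2.0, -11.5, 0.2]
```

Emit:
servo_tool(increments=[0.005, -0.006, 0, -0.0085, -0.0085, 0.0002, 0, 0.004, -0.005, 0, -0.0063, -0.0105, 0.0002, 0, 0.003, -0.003, 0, -0.0037, -0.0115, 0.0002, 0, 0.003, -0.003, 0, -0.001, -0.012, 0.0003, 0, 0.003, -0.003, 0, 0.002, -0.0118, 0.0003, 0])

```text
clock: 5.58
tool_pos: [0.5592, -0.0004, 0.2142]
tool_rot: [2.205, 2.206, 0.027]
contact_force: [9.2, -8.1, -4.3]
gripper_width: 0.0187
```

```bash
sed -i 's/HUB=.*/HUB=np.array([.564,.0445])/' h.py; python3 - <<'E'
from h import *
circ();plan([.521,.0395,.219],0);rows(14)
E
```

```text
r 0.0451 ang -96.1 F tang(drag) 10.04 F rad 7.08 Fz -4.3 z 0.2142 Mz [-0.97 -0.74  0.01]
shift tool [ 0.0399 -0.0381 -0.0061] turn z 0.001 tilt [ 0.028 -0.004 -1.   ] pos [ 5.592e-01 -4.000e-04  2.142e-01] F [ 9.2 -8.1 -4.3] w 0.0187 t 5.58
[2.6, -11.4, -0.0]
[5.3, -10.4, -0.0]
[7.7, -8.8, 0.0]
[9.6, -6.7, 0.1]
[10.9, -4.2, 0.2]
```

Emit:
servo_tool(increments=[0.01, 0, 0, 0.002, -0.0115, 0.0002, 0, 0.008, 0.001, 0, 0.0045, -0.011, 0.0002, 0, 0.006, 0.001, 0, 0.0065, -0.01, 0.0002, 0, 0.004, 0.001, 0, 0.0085, -0.0085, 0.0003, 0, 0.004, 0.001, 0, 0.0105, -0.0065, 0.0003, 0])

```text
clock: 6.0
tool_pos: [0.522, 0.0254, 0.2126]
tool_rot: [2.211, 2.2, 0.011]
contact_force: [4.4, -8.6, -2.9]
gripper_width: 0.0184
```

```bash
python3 - <<'E'
from h import *
circ();plan([.521,.0395,.219],0);rows(13)
E
```

```text
r 0.0461 ang -155.6 F tang(drag) 9.7 F rad -0.47 Fz -2.9 z 0.2126 Mz [-1.07 -0.14  0.  ]
shift tool [ 0.014  -0.0009 -0.0066] turn z -0.005 tilt [ 0.021 -0.011 -1.   ] pos [0.522  0.0254 0.2126] F [ 4.4 -8.6 -2.9] w 0.0184 t 6.0
[10.3, -3.4, 0.1]
[10.8, -1.0, 0.1]
[10.8, 1.5, 0.2]
[10.2, 3.9, 0.3]
[9.0, 6.0, 0.3]
```

Emit:
servo_tool(increments=[0.006, 0.003, 0, 0.011, -0.004, 0.0002, 0, 0.004, 0.002, 0, 0.0117, -0.0015, 0.0002, 0, 0.004, 0.002, 0, 0.0117, 0.001, 0.0002, 0, 0.002, 0.002, 0, 0.0113, 0.0035, 0.0003, 0, 0.002, 0.002, 0, 0.01, 0.0055, 0.0003, 0])

```text
clock: 6.42
tool_pos: [0.5263, 0.0718, 0.2112]
tool_rot: [2.219, 2.2, -0.021]
contact_force: [-5.0, -10.1, 2.8]
gripper_width: 0.0186
```

```bash
python3 - <<'E'
from h import *
circ();plan([.521,.0395,.219],0);rows(13)
E
```

```text
r 0.0465 ang 144.0 F tang(drag) 11.17 F rad -1.89 Fz 2.8 z 0.2112 Mz [-1.04  0.62 -0.03]
shift tool [-0.0325 -0.005  -0.0071] turn z -0.008 tilt [ 0.002 -0.022 -1.   ] pos [0.5263 0.0718 0.2112] F [ -5.  -10.1   2.8] w 0.0186 t 6.42
[8.1, 7.3, 0.1]
[6.2, 8.9, 0.2]
[4.1, 10.1, 0.2]
[1.7, 10.7, 0.3]
[-0.7, 10.8, 0.3]
```

Emit:
servo_tool(increments=[0, 0.007, 0, 0.0085, 0.0078, 0.0002, 0, -0.002, 0.005, 0, 0.0066, 0.0095, 0.0002, 0, -0.002, 0.005, 0, 0.0045, 0.0108, 0.0003, 0, -0.002, 0.005, 0, 0.002, 0.0115, 0.0003, 0])

```text
clock: 6.75
tool_pos: [0.5585, 0.0907, 0.2101]
tool_rot: [-2.23, -2.212, 0.021]
contact_force: [-11.2, -1.8, 7.5]
gripper_width: 0.0184
```

```bash
python3 - <<'E'
from h import *
from scipy.optimize import least_squares
P=np.array([[.5187,.0374],[.5242,.0668],[.5699,.0919],[.6071,.0621],[.6007,.0178],[.5592,-.0004],[.522,.0254],[.5263,.0718],arm.sense()["tool_pos"][:2]])
f=least_squares(lambda q:np.hypot(*(P-q[:2]).T)-q[2],[.565,.045,.047]);print(f.x,f.fun.round(4))
circ();circ(f.x[:2]);plan([.521,.0395,.219],0);rows(12)
E
```

```text
[0.5641402  0.0453889  0.04608121] [ 0.0001 -0.0008  0.0008  0.     -0.0003 -0.      0.0006  0.0001 -0.0004]
r 0.0465 ang 96.8 F tang(drag) 11.33 F rad -0.43 Fz 7.5 z 0.2101 Mz [-0.14  1.55  0.04]
r 0.0457 ang 97.1 F tang(drag) 11.33 F rad -0.37 Fz 7.5 z 0.2101 Mz [-0.14  1.55  0.04]
shift tool [-0.0516 -0.0371 -0.0081] turn z -0.008 tilt [-0.01  -0.009 -1.   ] pos [0.5585 0.0907 0.2101] F [-11.2  -1.8   7.5] w 0.0184 t 6.75
[0.2, 10.0, 0.2]
[-1.9, 9.9, 0.2]
[-3.9, 9.3, 0.2]
[-5.7, 8.3, 0.2]
[-7.3, 6.9, 0.3]
```

Emit:
servo_tool(increments=[-0.004, 0.004, 0, 0.0003, 0.0115, 0.0001, 0, -0.004, 0.004, 0, -0.0022, 0.0115, 0.0001, 0, -0.003, 0.003, 0, -0.0043, 0.0107, 0.0002, 0, -0.003, 0.002, 0, -0.0063, 0.0095, 0.0002, 0])

```text
clock: 7.08
tool_pos: [0.5916, 0.082, 0.2092]
tool_rot: [-2.213, -2.202, 0.014]
contact_force: [-11.9, 6.6, 6.6]
gripper_width: 0.0183
```

```bash
sed -i 's/HUB=.*/HUB=np.array([.564,.0454])/' h.py; python3 - <<'E'
from h import *
circ();plan([.521,.0395,.219],0);rows(12)
E
```

```text
r 0.0458 ang 53.0 F tang(drag) 13.43 F rad -1.9 Fz 6.6 z 0.2092 Mz [0.94 1.11 0.07]
shift tool [-0.0428 -0.0706 -0.0087] turn z -0.005 tilt [-0.02   0.008 -1.   ] pos [0.5916 0.082  0.2092] F [-11.9   6.6   6.6] w 0.0183 t 7.08
[-6.8, 7.4, 0.1]
[-8.2, 5.8, 0.1]
[-9.2, 4.0, 0.1]
[-9.8, 2.0, 0.2]
[-10.0, -0.1, 0.2]
```

Emit:
servo_tool(increments=[-0.006, 0, 0, -0.0078, 0.0085, 0.0001, 0, -0.005, -0.002, 0, -0.0095, 0.0067, 0.0001, 0, -0.004, -0.003, 0, -0.0105, 0.0048, 0.0001, 0])

```text
clock: 7.33
tool_pos: [0.6065, 0.0632, 0.2087]
tool_rot: [-2.206, -2.203, -0.001]
contact_force: [-5.8, 12.6, 3.5]
gripper_width: 0.0188
```

```bash
python3 - <<'E'
from h import *
circ();plan([.521,.0395,.219],0);rows(11)
E
```

```text
r 0.0461 ang 22.7 F tang(drag) 13.81 F rad -0.5 Fz 3.5 z 0.2087 Mz [ 1.92  0.23 -0.06]
shift tool [-0.0236 -0.0856 -0.0093] turn z -0.001 tilt [-0.016  0.018 -1.   ] pos [0.6065 0.0632 0.2087] F [-5.8 12.6  3.5] w 0.0188 t 7.33
[-8.8, 2.7, 0.0]
[-9.1, 1.0, 0.1]
[-9.2, -0.8, 0.1]
[-8.9, -2.5, 0.1]
[-8.2, -4.1, 0.2]
```

Emit:
servo_tool(increments=[-0.004, -0.006, 0, -0.011, 0.003, 0.0001, 0, -0.003, -0.006, 0, -0.0113, 0.0008, 0.0001, 0])

```text
clock: 7.5
tool_pos: [0.61, 0.049, 0.2084]
tool_rot: [-2.205, -2.209, -0.011]
contact_force: [0.1, 14.9, 1.1]
gripper_width: 0.0185
```

```bash
python3 - <<'E'
from h import *
circ();plan([.521,.0395,.219],0);rows(11)
E
```

```text
r 0.0461 ang 4.5 F tang(drag) 14.84 F rad 1.28 Fz 1.1 z 0.2084 Mz [ 2.16 -0.54 -0.03]
shift tool [-0.0092 -0.0891 -0.01  ] turn z 0.002 tilt [-0.009  0.019 -1.   ] pos [0.61   0.049  0.2084] F [ 0.1 14.9  1.1] w 0.0185 t 7.5
[-9.2, -0.2, 0.1]
[-9.0, -1.9, 0.1]
[-8.5, -3.6, 0.1]
[-7.6, -5.2, 0.1]
[-6.5, -6.5, 0.2]
```

Emit:
servo_tool(increments=[0, -0.006, 0, -0.0115, -0.001, 0, 0, 0, -0.005, 0, -0.011, -0.003, 0, 0])

```text
clock: 7.67
tool_pos: [0.6091, 0.0352, 0.2081]
tool_rot: [-2.204, -2.214, -0.024]
contact_force: [7.7, 14.3, -4.4]
gripper_width: 0.0188
```

```bash
python3 - <<'E'
from h import *
circ();plan([.521,.0395,.219],0);rows(8)
E
```

```text
r 0.0462 ang -12.8 F tang(drag) 15.67 F rad 4.3 Fz -4.4 z 0.2081 Mz [ 2.03 -1.54 -0.05]
shift tool [ 0.0049 -0.0881 -0.0107] turn z 0.004 tilt [-0.002  0.023 -1.   ] pos [0.6091 0.0352 0.2081] F [ 7.7 14.3 -4.4] w 0.0188 t 7.67
[-6.4, -2.0, 0.0]
[-6.1, -2.8, 0.0]
[-5.6, -3.6, 0.1]
[-5.1, -4.4, 0.1]
[-4.4, -5.1, 0.1]
```

Emit:
servo_tool(increments=[0.002, -0.006, 0, -0.008, -0.0025, 0, 0])

```text
clock: 7.75
tool_pos: [0.6082, 0.031, 0.2079]
tool_rot: [-2.204, -2.216, -0.027]
contact_force: [4.5, 14.5, -2.2]
gripper_width: 0.0186
```

```bash
python3 - <<'E'
from h import *
circ();print(arm.sense()["joint_vel"].round(3))
E
```

```text
r 0.0465 ang -18.1 F tang(drag) 15.2 F rad -0.22 Fz -2.2 z 0.2079 Mz [ 2.   -0.94 -0.06]
[-0.08  -0.032  0.053  0.021 -0.04  -0.1  ]
```

Emit:
servo_tool(increments=[0.002, -0.004, 0, -0.009, -0.0045, 0, 0])

```text
clock: 7.83
tool_pos: [0.6062, 0.0261, 0.2079]
tool_rot: [-2.203, -2.218, -0.034]
contact_force: [8.5, 13.5, -3.8]
gripper_width: 0.0187
```

```bash
python3 - <<'E'
from h import *
circ();print(arm.sense()["joint_vel"].round(3))
E
```

```text
r 0.0464 ang -24.6 F tang(drag) 15.83 F rad 2.05 Fz -3.8 z 0.2079 Mz [ 1.75 -1.58 -0.07]
[-0.135 -0.078  0.12   0.029 -0.08  -0.159]
```

Emit:
servo_tool(increments=[0, 0, 0, 0, 0, 0, 0, 0, 0, 0, 0, 0, 0, 0.5, 0, 0, 0, 0, 0, 0, 0.5, 0, 0, 0, 0, 0, 0, 0.5])

```text
clock: 8.17
tool_pos: [0.6069, 0.0276, 0.2075]
tool_rot: [-2.202, -2.219, -0.037]
contact_force: [-1.0, 0.5, 0.2]
gripper_width: 0.0424
```

```bash
python3 - <<'E'
from h import *
circ();plan([.6062,.0261,.305],0)
E
```

```text
r 0.0464 ang -22.5 F tang(drag) 0.09 F rad -1.11 Fz 0.2 z 0.2075 Mz [-0.07  0.03 -0.09]
shift tool [ 0.0011 -0.0001 -0.0975] turn z 0.008 tilt [ 0.006  0.027 -1.   ] pos [0.6069 0.0276 0.2075] F [-1.   0.5  0.2] w 0.0424 t 8.17
```

Emit:
servo_tool(increments=[0, -0.013, 0, 0.001, 0, -0.04, 0.5, 0, -0.012, 0, 0, 0, -0.042, 0.5, 0, 0, 0, 0.031, -0.025, 0, 0.6, 0, 0, 0, 0.031, -0.025, 0, 0.6, 0, 0, 0, 0.031, -0.025, 0, 0.6])

```text
clock: 8.58
tool_pos: [0.5343, 0.1143, 0.2908]
tool_rot: [2.222, 2.213, 0.005]
contact_force: [0.7, 0.4, -0.6]
gripper_width: 0.051
```

Emit:
servo_tool(increments=[0, 0, -0.11, 0.03, -0.025, 0, 0.7, 0, 0, -0.11, 0, 0, 0, 0.7, 0, 0, -0.11, 0, 0, 0, 0.7, 0, 0, -0.11, 0, 0, 0, 0.7, 0, 0, -0.1, 0, 0, 0, 0.7])

```text
clock: 9.0
tool_pos: [0.5024, 0.1522, 0.2937]
tool_rot: [1.512, 2.745, 0.008]
contact_force: [-0.1, -0.4, 0.4]
gripper_width: 0.0597
```

```bash
python3 - <<'E'
from h import *
import pickle
plan([.505,.150,.25],30)
for n in("scene","top"):
    c=camera(n);pickle.dump(c,open(n+"3.pkl","wb"));cv2.imwrite(f"pics/{n}3.png",cv2.resize(c["image"][100:260,180:340],(560,560),interpolation=cv2.INTER_CUBIC))
E
```

```text
shift tool [-0.003   0.0007  0.0437] turn z 0.04 tilt [ 0.009  0.    -1.   ] pos [0.5024 0.1522 0.2937] F [-0.1 -0.4  0.4] w 0.0597 t 9.0
```

View pics/scene3.png

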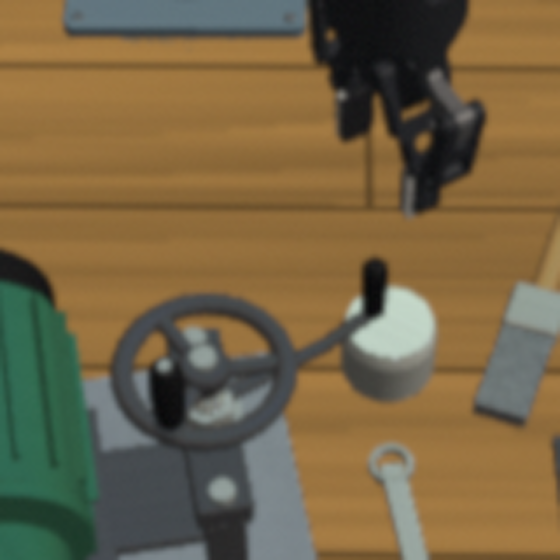

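View pics/top3.png

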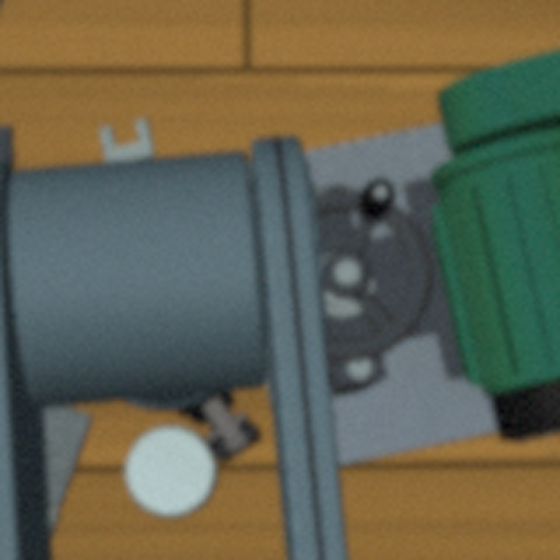

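The crank grip now stands at (168,393) in the scene crop. The lever grip is still at (374,287), with the open gripper behind and above it. I descend.

Emit:
servo_tool(increments=[0, -0.008, 0.03, -0.003, 0.001, 0.02, 0.7, 0, 0, 0, 0, 0, 0.02, 0.7, 0, 0, 0, 0, 0, 0, 0.7])

```text
clock: 9.35
tool_pos: [0.5071, 0.1491, 0.2543]
tool_rot: [1.572, 2.697, 0.005]
contact_force: [-0.4, 0.2, -1.0]
gripper_width: 0.0596
```

```bash
python3 - <<'E'
from h import *
plan([.505,.150,.178],30)
E
```

```text
shift tool [ 0.0029 -0.0023  0.0762] turn z -0.008 tilt [ 0.018 -0.007 -1.   ] pos [0.5071 0.1491 0.2543] F [-0.4  0.2 -1. ] w 0.0596 t 9.35
```

Emit:
servo_tool(increments=[0.012, 0.015, 0, 0.003, -0.002, 0.03, 0.7, 0, 0, 0, 0, 0, 0.028, 0.7, 0, 0, 0, 0, 0, 0.017, 0.7])

```text
clock: 9.6
tool_pos: [0.5088, 0.1502, 0.1831]
tool_rot: [1.591, 2.698, 0.01]
contact_force: [-0.3, -1.1, -1.4]
gripper_width: 0.0598
```

```bash
python3 - <<'E'
from h import *
plan([.505,.150,.178],30)
E
```

```text
shift tool [ 0.0017 -0.0034  0.005 ] turn z -0.018 tilt [ 0.011  0.001 -1.   ] pos [0.5088 0.1502 0.1831] F [-0.3 -1.1 -1.4] w 0.0598 t 9.6
```

Emit:
servo_tool(increments=[0.009, 0.005, -0.018, 0.001, -0.003, 0.005, 0, 0, 0, 0, 0, 0, 0, 0, 0, 0, 0, 0, 0, 0, 0, 0, 0, 0, 0, 0, 0, 0, 0, 0, 0, 0, 0, 0, 0])

```text
clock: 10.02
tool_pos: [0.5046, 0.1487, 0.1771]
tool_rot: [-1.577, -2.711, 0.005]
contact_force: [2.1, -1.2, -14.2]
gripper_width: 0.0141
```

```bash
python3 - <<'E'
from h import *
plan([.505,.150,.178],30)
E
```

```text
shift tool [ 0.0009  0.001  -0.001 ] turn z -0.007 tilt [-0.006  0.    -1.   ] pos [0.5046 0.1487 0.1771] F [  2.1  -1.2 -14.2] w 0.0141 t 10.02
```

Emit:
servo_tool(increments=[0, 0, 0.09, -0.0003, 0.011, 0.0005, 0, 0, 0, 0.1, -0.0006, 0.012, 0, 0, 0, 0, 0.1, -0.0006, 0.012, 0, 0, 0, 0, 0.1, -0.0006, 0.012, 0, 0])

```text
clock: 10.35
tool_pos: [0.5479, 0.1636, 0.177]
tool_rot: [-2.089, -2.34, 0.009]
contact_force: [0.3, -1.6, -6.8]
gripper_width: 0.0145
```

```bash
cat >> h.py <<'E'
def lev():
    s=arm.sense();d=s["tool_pos"][:2]-np.array([.564,.0465]);a=np.degrees(np.arctan2(d[1],d[0]));print("lever r",np.hypot(*d).round(4),"ang",a.round(1));F=s["contact_force"]
    cw=np.array([np.sin(np.radians(a)),-np.cos(np.radians(a))]);print("Fdrag",-(F[:2]@cw).round(2),"Frad",(F[:2]@d/np.hypot(*d)).round(2));plan(s["tool_pos"],a-90)
E
python3 - <<'E'
from h import *
lev()
E
```

```text
lever r 0.1182 ang 97.8
Fdrag -0.06 Frad -1.65
shift tool [0. 0. 0.] turn z -0.024 tilt [-0.008 -0.001 -1.   ] pos [0.5479 0.1636 0.177 ] F [ 0.3 -1.6 -6.8] w 0.0145 t 10.35
```

Emit:
servo_tool(increments=[0, 0, 0.08, -0.0006, 0.012, 0.0005, 0, 0, 0, 0.1, -0.0006, 0.012, 0.0003, 0, 0, 0, 0.1, -0.0006, 0.012, 0, 0, 0, 0, 0.1, -0.0006, 0.012, 0, 0])

```text
clock: 10.68
tool_pos: [0.5964, 0.1601, 0.1769]
tool_rot: [-2.512, -1.88, 0.014]
contact_force: [-2.1, -1.8, -5.6]
gripper_width: 0.0146
```

```bash
python3 - <<'E'
from h import *
lev()
E
```

```text
lever r 0.1182 ang 74.1
Fdrag 1.47 Frad -2.33
shift tool [0. 0. 0.] turn z -0.008 tilt [-0.01  -0.003 -1.   ] pos [0.5964 0.1601 0.1769] F [-2.1 -1.8 -5.6] w 0.0146 t 10.68
```

Emit:
servo_tool(increments=[0, 0, 0.06, -0.0004, 0.008, 0.0003, 0, 0, 0, 0.06, -0.0004, 0.007, 0, 0])

```text
clock: 10.85
tool_pos: [0.6015, 0.158, 0.1765]
tool_rot: [-2.613, -1.707, 0.04]
contact_force: [-38.8, 4.9, 13.3]
gripper_width: 0.0146
```

```bash
python3 - <<'E'
from h import *
lev()
E
```

```text
lever r 0.1176 ang 71.4
Fdrag 38.3 Frad -7.73
shift tool [0. 0. 0.] turn z -0.089 tilt [-0.032  0.002 -0.999] pos [0.6015 0.158  0.1765] F [-38.8   4.9  13.3] w 0.0146 t 10.85
```

Emit:
servo_tool(increments=[0, 0, 0, 0, 0.0005, 0, 0, 0, 0, 0, 0, 0.0005, 0, 0])

```text
clock: 11.02
tool_pos: [0.6005, 0.158, 0.1769]
tool_rot: [-2.614, -1.703, 0.047]
contact_force: [-0.2, 0.9, -9.7]
gripper_width: 0.0146
```

```bash
python3 - <<'E'
from h import *
lev()
E
```

```text
lever r 0.1174 ang 71.9
Fdrag 0.5 Frad 0.75
shift tool [0. 0. 0.] turn z -0.1 tilt [-0.037  0.001 -0.999] pos [0.6005 0.158  0.1769] F [-0.2  0.9 -9.7] w 0.0146 t 11.02
```

Emit:
servo_tool(increments=[0, 0, 0, 0, 0.004, 0.0005, 0, 0, 0, 0, 0, 0.003, 0, 0])

```text
clock: 11.18
tool_pos: [0.6009, 0.1579, 0.1768]
tool_rot: [-2.605, -1.701, 0.06]
contact_force: [-13.6, 3.6, -2.2]
gripper_width: 0.0146
```

```bash
python3 - <<'E'
from h import *
lev()
E
```

```text
lever r 0.1174 ang 71.7
Fdrag 14.03 Frad -0.85
shift tool [0. 0. 0.] turn z -0.094 tilt [-0.048  0.004 -0.999] pos [0.6009 0.1579 0.1768] F [-13.6   3.6  -2.2] w 0.0146 t 11.18
```

Emit:
servo_tool(increments=[0, 0, 0, 0, 0.003, 0, 0.6, 0, 0, 0, 0, 0.001, 0, 0.6, 0, 0, 0, 0, 0, 0, 0.6])

```text
clock: 11.43
tool_pos: [0.6058, 0.1569, 0.1793]
tool_rot: [-2.605, -1.704, 0.054]
contact_force: [-0.5, 0.2, 0.3]
gripper_width: 0.0502
```

```bash
python3 - <<'E'
from h import *
lev()
E
```

```text
lever r 0.1181 ang 69.3
Fdrag 0.51 Frad -0.02
shift tool [0. 0. 0.] turn z -0.051 tilt [-0.045  0.005 -0.999] pos [0.6058 0.1569 0.1793] F [-0.5  0.2  0.3] w 0.0502 t 11.43
```

Emit:
servo_tool(increments=[0, 0, 0, 0, -0.003, -0.02, 0.6, 0, 0, 0, 0, 0, -0.04, 0.6, 0, 0, 0, 0, 0, -0.04, 0.6, 0, 0, 0, 0.03, 0, 0, 0.6, 0, 0, 0, 0.03, 0, 0, 0.6])

```text
clock: 11.85
tool_pos: [0.6344, 0.2077, 0.2867]
tool_rot: [-2.616, -1.696, 0.045]
contact_force: [0.2, 0.0, -1.8]
gripper_width: 0.0508
```

Emit:
servo_tool(increments=[0, 0, 0, 0.04, 0, 0, 0.6, 0, 0, 0, 0.04, 0, 0, 0.6, 0, 0, 0, 0.04, 0, 0, 0.6, 0, 0, 0, 0.03, 0, 0, 0.6, 0, 0, 0, 0, 0, 0, 0.6])

```text
clock: 12.27
tool_pos: [0.7036, 0.3529, 0.2937]
tool_rot: [-2.623, -1.696, 0.014]
contact_force: [0.3, 0.4, -1.0]
gripper_width: 0.0511
```

```bash
python3 - <<'E'
from h import *
import pickle
s=arm.sense();print(s["tool_pos"],s["contact_force"].round(2))
for n in("scene","top"):
    c=camera(n);pickle.dump(c,open(n+"4.pkl","wb"));cv2.imwrite(f"pics/{n}4.png",cv2.resize(c["image"],(800,600),interpolation=cv2.INTER_CUBIC))
E
```

```text
[0.70358433 0.35290461 0.29365037] [ 0.28  0.42 -0.96]
```

View pics/scene4.png

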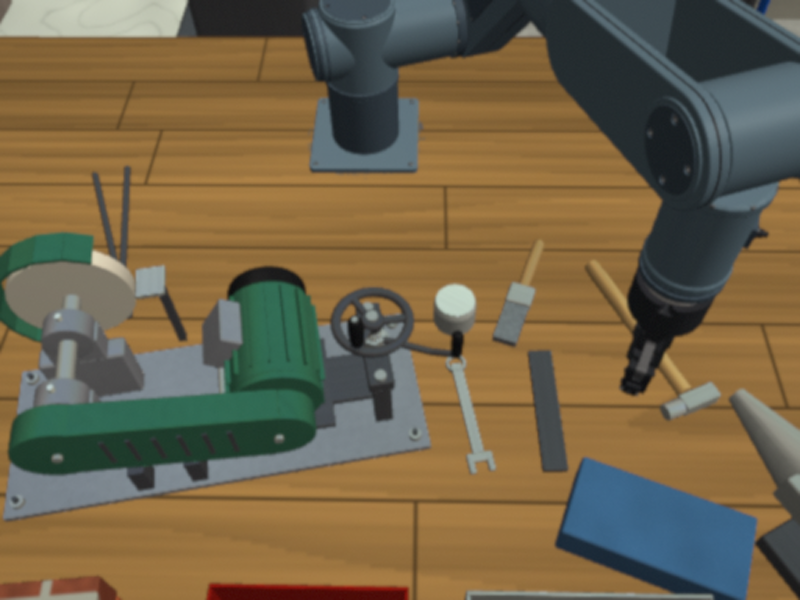

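View pics/top4.png

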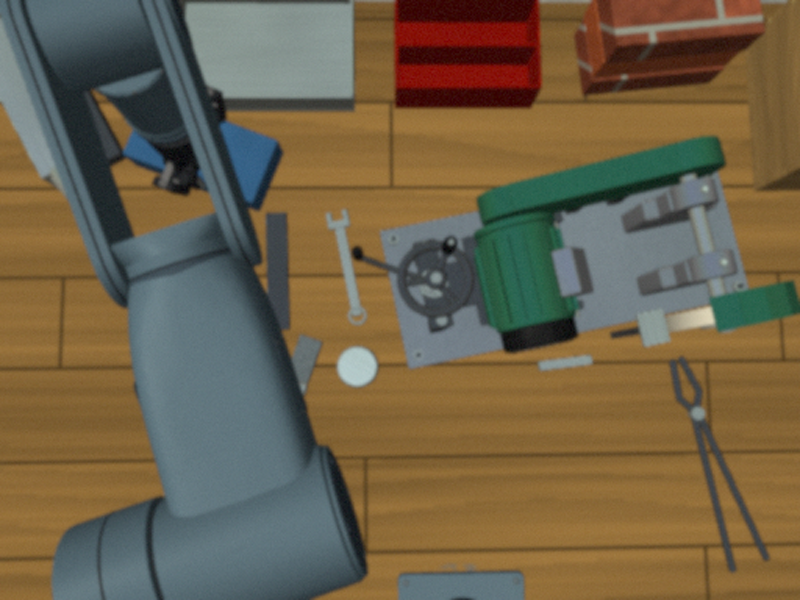

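```bash
python3 - <<'E'
from h import *
import pickle
s=pickle.load(open("scene4.pkl","rb"));t=pickle.load(open("top4.pkl","rb"))
k=1.5625
for n,a,b in(("lock",(457,344),(357.5,253.5)),("crank",(356,332),(449.5,244))):
    p,e=tri(s,np.array(a)/k,t,np.array(b)/k);d=p[:2]-[.564,.0472];print(n,p.round(4),e.round(4),np.hypot(*d),np.degrees(np.arctan2(d[1],d[0])))
for n in("scene","top"):
    a=pickle.load(open(n+"0.pkl","rb"))["image"];b=pickle.load(open(n+"4.pkl","rb"))["image"]
    print(n,cv2.absdiff(a,b)[:, :].max(2)[180:310,290:350].mean())
print(arm.finish_job())
E
```

```text
lock [0.6026 0.1607 0.1753] 0.0003 0.11985531602910869 71.21380442460935
crank [0.6091 0.0296 0.2111] 0.001 0.048470058281929136 -21.342108955715783
scene 7.7570512820512825
top 6.04576923076923
the job is handed in; nothing more can be done
None
```

I wound the tension wheel about 1.6 turns clockwise, swung the lock-nut lever up to its stop, let go and handed the job in at about 12.4 s.

- **Tension:** the pull read 8.3–9 N while the belt was slack, then climbed. The last readings while turning were 15.7, 15.2 and 15.8 N, so there is about half a newton of scatter around the 16 N target. No reading passed 16 N, and after letting go the crank stood where I left it to within about 1 degree.
- **Lock lever:** it swung about 49° and met a rigid stop, with 38 N on first contact. The lever rebounded by about 1 mm, so I pressed it up again with 14 N before opening the gripper. The last pictures place its grip at 71.2°, against 71.7° when last pressed home.
- **Surroundings:** by eye, the tin, spanner, billet, key blank, hammer and brush lie as they did at the start. The arm hid parts of the brush and hammer in the top view. The arm ended clear, reading about 1 N.
- **Misses along the way:** my first grasp of the crank was about 7 mm off centre, so I opened and re-gripped. I did not check the tension again after locking.

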